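# Hang the graduated gauge plate on its sprung hook, marked face outward

## Task

Take the graduated gauge plate out of its wooden holder and hang it on the hook of the gauge stand, graduated face outward (away from the stand's board): find the hook with the slot, push the sprung keeper well back, and press the plate down behind the upturned tip until the top of the slot sits fully home on the hook. The hook's height is not known and must be felt, with a light hand: a push of 15 N is plenty and 30 N in all harms the stand. Let go and leave the gauge hanging upright and still, with the other things undisturbed.

Things in the scene. Friction and masses are not known exactly. Their poses are not given: they have to be found in the camera images.
- gauge_mid (a point): Centre of the aluminium gauge plate, 60 wide (its y) x 150 high (z) x 8 mm thick (x), about 180 g. z points to its top; -x points out of the graduated face (black scale lines; the other face is bare). Grip the solid top 60 mm from above, near the edge, across the 8 mm. At the start it stands upright in the holder, the lowest 28 mm in the holder's slot.
- gauge_slot_top (a point): Middle (mid-thickness) of the upper edge of the plate's slot, 15 mm above gauge_mid, 60 mm below the plate's top. The slot goes right through the plate: 14 mm wide (y), 24 mm high, so from here to 9 mm below gauge_mid. Same axes as gauge_mid.
- gauge_front (a point): A point in the air 30 mm straight out of the graduated face, level with gauge_mid. Same axes.
- holder: Fixed wooden block 60 (x) x 110 (y) x 42 mm high, at any yaw, with a slot 11 (x) x 64 (y) x 28 mm deep open at the top, where the gauge stands. Origin: centre of its underside. The plate can be stood back there (slot floor 14 mm above the table) to be gripped afresh.
- stand: Fixed wooden gauge stand with the hook and the keeper. Upright board 20 mm thick (x -10 to +10 mm), 120 mm wide (y), its top 154 mm above the table. Origin: on the table under the board. -x is outward: the hook points that way and so must the graduated face. The steel block that carries the hook reaches x = -18 mm, 15 mm above the rod's axis.
- hook_low (a point): On the hook rod's axis if the hook were at the bottom of its adjustment: x = -40 mm in the stand's frame, 130 mm above the table; axes as the stand. The hook is clamped somewhere in a vertical slot of the board: its true height is 5 to 35 mm above this point, is not measured, and must be felt. Sideways and in x it is true.
- tip_low (a point): Top of the hook's upturned tip if the hook were at the bottom of its adjustment (truly 5 to 35 mm higher, as for hook_low). The hook is an 8 mm round steel rod running out level along the stand's -x, then straight up: the tip spans x = -44 to -52 mm in the stand's frame and its top is 16 mm above the rod's axis.
- keeper (a joint): Sprung steel keeper: a pad each side of the rod (9 to 20 mm off its axis, 3 to 17 mm above it, at the hook's height setting). 0 at rest, face at x = -40 mm of the stand, 4 mm behind the tip; grows (m) as pushed to the board, stop at 0.011. Force 1.2 N + 0.7 N per mm. Over 0.004 the plate passes behind the tip (0.006 to 0.008 gives room).
- keeper_low (a point): Middle of the keeper's face at rest with the hook at the bottom of its adjustment (x = -40 mm in the stand's frame, 10 mm above hook_low). With the plate hung the keeper reads about 0.004 and pinches it against the tip, so the plate does not sink home by itself: push it down against 3 to 6 N of rubbing until the slot's top meets the rod and the force rises by 4 to 6 N.
- offcut: Loose timber offcut 160 x 45 x 40 mm, a bystander. Origin: centre of its underside.
- glue: Loose glue bottle 56 mm across, 130 mm high, a bystander. Origin: centre of its underside.
- mallet: Loose hammer lying flat, a bystander.
There are look-alikes about, which are no part of the job. Several things look just like the stand: the one meant starts nearest to the robot's base.

How it is judged:
By the outcome, as a careful person would: the job done as asked, in the order asked, and still so for the second after the job is handed in, with the robot touching nothing.
It also fails if it takes over 64 s, if anything falls off the work surface, if the arm or the gripper's body presses on something with over 40 N, if the wrist force passes 120 N, or if a joint passes its speed limit or range.

## Robot

A 6-joint arm with a two-finger parallel gripper is mounted at the origin on the work surface. World frame = base frame: x ahead of the robot, y to its left, z up, the work surface at z = 0. Lengths are in mm, angles in degrees, forces in N, time in s.
With the tool pointing down it reaches from about 425 to 950 mm from the base axis. Payload 14.7 kg.
Tool frame: the origin (TCP) lies at the centre of the arm's flange, where the gripper is bolted on; the fingertips stand 173 mm ahead of it and the grasp point (between the pads) lies 155 mm ahead of it; z points along the fingers, y is the line along which they close (so a half turn about z gives the same grasp; the last joint's range is limited). The gripper opens to 85 mm and grips with 20 to 120 N. Pads are 22 mm wide; open, the fingers measure 114 mm over their backs; the gripper's body (76 mm by 85 mm) begins 54 mm behind the grasp point. The pads swing forward as they close: fully open they stand 13 mm farther back than shut.
Start: joints at [-69.878, 27.513, 91.461, -0, 61.026, -2.67], TCP at [251.82, -599.233, 404.697] pointing down, gripper open.
Joint ranges: [-157.49, 157.49], [-46.99, 117.5], [13.45, 153.17], [-89.5, 269.5], [5.16, 153.95], [-167.48, 167.48]. Speed limits (degrees/s): [108.29, 108.29, 136.94, 172.46, 172.46, 172.46].

## Interface

Orientations are given as a 3x3 rotation matrix whose columns are the frame's x, y, z axes.
In Python, from rig import bot gives the robot as it stands.
- The arm moves only by the shell command python3 -m handwheel 'ROWS' [FORCE]. ROWS is JSON, a list that holds one entry, the list of rows, each a list of 7 numbers: the turn, a rotation vector about the world's x, y, z in rad, then the shift along the world's x, y, z in mm, then the finger opening in mm, from 0 to 85.4. In form: [[[rx, ry, rz, x, y, z, claw], ...]]. A call has 1 to 20 rows; each row is the pose to reach, as a shift and turn from the pose commanded when the call began; what a row does not reach only later rows make up. A row lasts 1/8 s, in which the tool goes at most 62.5 mm and 10.7 degrees, less where a joint would pass 70% of its speed; a pose out of reach is approached as far as the arm can. A call with a gripper value outside its range is refused whole. The fingers move at their own pace and stop on an object; FORCE is the grip in N (left out, the last holds). Time passes only in rows, so rows that repeat a pose let the fingers close. It gives the time, the measured TCP pose, the force, the opening and the grip force at its end, in the units of the state.
- bot.observe(): the state, without advancing time (a new reading comes with each control period).
- bot.grab_frame(name): name is "scene" or "top" or "wrist"; returns the picture (420x560x3 uint8, red, green, blue); there is no depth.
- bot.get_calibration(name): a dict with "camera_matrix" (3x3 intrinsics, pixels), "k1" (the pictures are not rectified: a ray, as slopes to the right and down, at radius r is drawn at 1 + k1 r^2 times it, then the intrinsics apply), "cam_to_world" (4x4, takes a point from camera to world coordinates). Camera axes: x right, y down, z forward; pixel columns grow to the right and rows downward; lengths in mm; the calibration is good to about 2 mm. A picture is of the moment at which its call begins: read the wrist's pose just before it. get_calibration takes no time and is no camera call; for the wrist camera it gives the pose at the moment of the call.
- bot.close_job(): hands the job in; it is judged then, once.
The state is a dict: "time": time; "qpos": joint angles; "joint_velocities": joint speeds; "tau": joint torques, N m; "ee_pos": TCP position; "ee_rot": TCP orientation; "wrist_force": force on the tool from outside, world axes, zero at the start; "ft_torque": the same for the moment, N m; "gripper_width": opening from 0.0 (shut) to 1.0 (fully open); "grip_force": force on a finger pad.
Only numpy, scipy, OpenCV 4.12 (cv2) and the standard library are available. Lean on these libraries where they do the work, as an engineer would, in place of code of your own. Each camera call takes 0.05 s, during which the arm holds its last target. There are 200 camera calls.

## Working session

There is one attempt and no reset: what is moved stays moved. The work goes in short steps, Python scripts to look and compute and a shell command to move; the robot and the scene stay as the last step left them, time stands still between calls to the robot, and variables do not carry over. Pictures are saved under pics/ and viewed, at most 10 in all, crops included, and the job is handed in when it is done.

```bash
mkdir -p pics
cat > h.py <<'E'
import numpy as np, cv2
from rig import bot
def cal(n):
    c=bot.get_calibration(n); return np.array(c["camera_matrix"]),c["k1"],np.array(c["cam_to_world"])
def proj(c,P):
    K,k,T=c; P=np.atleast_2d(P); p=(P-T[:3,3])@T[:3,:3]; s=p[:,:2]/p[:,2:]
    s=s*(1+k*(s**2).sum(1,keepdims=True)); return s@K[:2,:2].T+K[:2,2]
def ray(c,uv):
    K,k,T=c; uv=np.atleast_2d(np.float64(uv)).reshape(-1,1,2)
    s=cv2.undistortPoints(uv,K,np.array([k,0,0,0.]),None,None).reshape(-1,2) 
    d=np.c_[s,np.ones(len(s))]@T[:3,:3].T
    return T[:3,3],d
def onz(c,uv,z):
    o,d=ray(c,uv); return o+d*((z-o[2])/d[:,2])[:,None]
def snap(n,f):
    c=cal(n); im=np.array(bot.grab_frame(n)); cv2.imwrite(f,im[:,:,::-1]); return c,im
E
python3 - <<'E'
from h import *
np.set_printoptions(precision=1,suppress=True)
for n in("top","scene"):
    c,_=snap(n,f"pics/{n}0.png"); print(n,c)
s=bot.observe(); print(s["time"],s["ee_pos"],s["ee_rot"],s["wrist_force"])
E
```

```text
top (array([[538.6,   0. , 284.7],
       [  0. , 538.6, 200. ],
       [  0. ,   0. ,   1. ]]), -0.06669497244914598, array([[  -0. ,   -1. ,    0.1,  348.9],
       [  -1. ,    0. ,    0. ,  -53. ],
       [  -0. ,   -0.1,   -1. , 1845. ],
       [   0. ,    0. ,    0. ,    1. ]]))
scene (array([[410.6,   0. , 277.7],
       [  0. , 410.6, 209. ],
       [  0. ,   0. ,   1. ]]), 0.005500158524317479, array([[  -0.8,    0.5,   -0.3,  913.7],
       [   0.6,    0.7,   -0.4,  438.1],
       [   0. ,   -0.5,   -0.9, 1179.7],
       [   0. ,    0. ,    0. ,    1. ]]))
0.1 [ 251.8 -599.   404.1] [[ 0.9  0.4 -0. ]
 [ 0.4 -0.9  0. ]
 [ 0.  -0.  -1. ]] [ 0.5  0.4 -0.6]
```

View pics/top0.png

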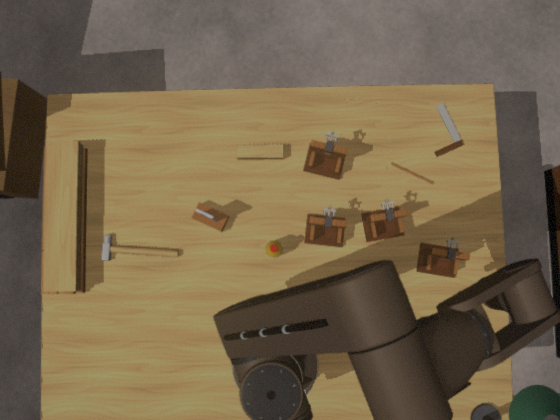

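View pics/scene0.png

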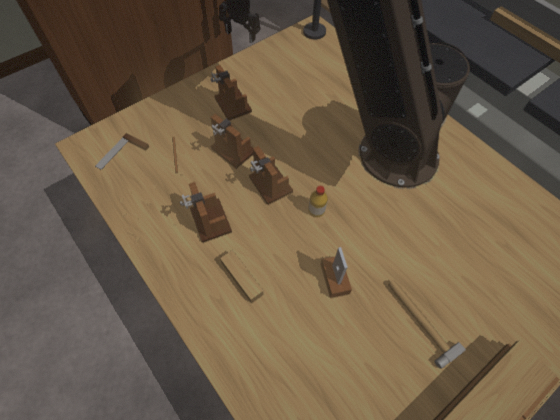

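Top view: four stands. The one nearest the base is at about (325,229), with its hook pointing up-image (+x). The holder with the gauge is at (211,216), the glue bottle at (274,248). Next I crop closer and take the positions.

Run:
```python
from h import *
np.set_printoptions(precision=1,suppress=True)
t=cv2.imread("pics/top0.png"); s=cv2.imread("pics/scene0.png")
f=lambda im,x,y:cv2.resize(im[y:y+56,x:x+76],(380,280),interpolation=cv2.INTER_CUBIC)
cv2.imwrite("pics/crop0.png",np.vstack([np.hstack([f(t,175,190),f(t,290,200)]),np.hstack([f(s,300,242),f(s,236,147)])]))
c=cal("top"); print(onz(c,[[211,216],[325,229],[325,158],[383,222],[438,260]],42))
for n in("top","scene"):print(n,proj(cal(n),[[500,-100,0],[600,-100,0],[600,-100,150]]))
c=cal("top");s0=onz(c,[[325,229]],42);print(np.linalg.norm(onz(c,[[325,229],[325,158],[383,222],[438,260]],42)[:,:2],axis=1))
```

```text
[[ 497.8  202.5   42. ]
 [ 445.5 -179.2   42. ]
 [ 686.6 -186.6   42. ]
 [ 464.4 -374.7   42. ]
 [ 332.8 -554.3   42. ]]
top [[300.6 214.3]
 [299.9 185.5]
 [300.9 179.1]]
scene [[271.  209.1]
 [246.6 225.5]
 [243.9 201.6]]
[480.2 711.5 596.7 646.5]
```

View pics/crop0.png

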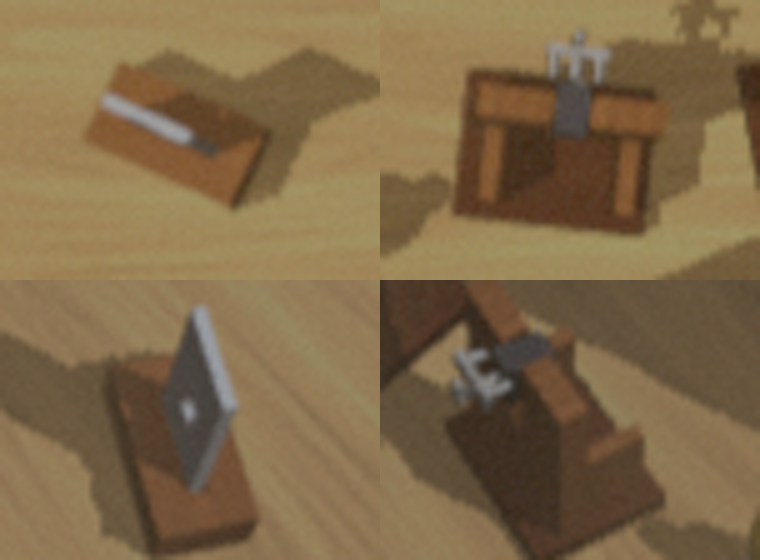

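The plate stands with its normal along about ±(0.9,−0.43). The stand's hook points to about world (0.99,−0.11). I can't tell yet which face is graduated.

Run:
```python
from h import *
np.set_printoptions(precision=3,suppress=True)
c=cal("top")
L=lambda pts:np.array([[175+x/5,190+y/5] for x,y in pts]); R=lambda pts:np.array([[290+(x-380)/5,200+y/5] for x,y in pts])
h=onz(c,L([(120,65),(270,130),(235,208),(85,138)]),42);print("holder",h,h.mean(0),np.linalg.norm(np.diff(h,axis=0),axis=1))
p=onz(c,L([(104,96),(192,138)]),164);print("plate top ends",p,np.linalg.norm(p[1]-p[0]))
b=onz(c,R([(477,118),(665,136)]),154);print("board top rear edge",b,np.linalg.norm(b[1]-b[0]))
b=onz(c,R([(477,80),(665,98)]),154);print("board top front edge",b,b.mean(0))
for z in(151,166,181):print("tip",onz(c,R([(578,36)]),z))
s=bot.observe();Rt=np.array(s["ee_rot"]);print(Rt)
w=cal("wrist")[2];print("cam in tool",Rt.T@(w[:3,3]-s["ee_pos"]),Rt.T@w[:3,:3],cal("wrist")[0])
```

```text
holder [[542.65  242.826  42.   ]
 [496.409 141.862  42.   ]
 [444.488 165.98   42.   ]
 [493.775 266.751  42.   ]] [494.33  204.355  42.   ] [111.05   57.249 112.178]
plate top ends [[510.174 233.009 164.   ]
 [482.484 177.737 164.   ]] 61.819662307225975
board top rear edge [[ 457.57  -122.882  154.   ]
 [ 443.517 -240.716  154.   ]] 118.66856304143926
board top front edge [[ 481.518 -123.529  154.   ]
 [ 467.436 -241.532  154.   ]] [ 474.477 -182.531  154.   ]
tip [[ 508.156 -188.216  151.   ]]
tip [[ 506.745 -187.019  166.   ]]
tip [[ 505.335 -185.822  181.   ]]
[[ 0.922  0.387 -0.   ]
 [ 0.387 -0.922  0.001]
 [ 0.    -0.001 -1.   ]]
cam in tool [69.816 -0.956 30.184] [[ 0.    -0.96  -0.281]
 [ 1.     0.001 -0.001]
 [ 0.001 -0.281  0.96 ]] [[350.969   0.    283.005]
 [  0.    350.969 206.416]
 [  0.      0.      1.   ]]
```

```bash
python3 -m handwheel '[[[0,0,0.3,228,299,10,85],[0,0,0.3,228,299,10,85],[0,0,0.3,228,299,10,85],[0,0,0.3,228,299,10,85],[0,0,0.3,228,299,10,85],[0,0,0.3,228,299,10,85],[0,0,0.3,228,299,10,85],[0,0,0.728,343,757,0,85],[0,0,0.728,343,757,0,85],[0,0,0.728,343,757,0,85],[0,0,0.728,343,757,0,85],[0,0,0.728,343,757,0,85],[0,0,0.728,343,757,0,85],[0,0,0.728,343,757,0,85],[0,0,0.728,343,757,0,85],[0,0,0.728,343,757,0,85],[0,0,0.728,343,757,0,85],[0,0,0.728,343,757,0,85]]]' 60
python3 - <<'E'
from h import *
np.set_printoptions(precision=3,suppress=True)
c,im=snap("wrist","pics/w1.png");s=bot.observe();print(s["time"],s["ee_pos"],s["ee_rot"],s["qpos"])
n=np.array([.903,-.43]);t=np.array([.43,.903]);m=np.array([496,205])
print(proj(c,[[*(m+a*n+b*t),z] for a in(-4,4) for b in(-30,30) for z in(164,42)]))
E
```

```text
time: 2.35
ee_pos: [594.8, 156.3, 404.7]
ee_rot: [[0.432, 0.902, -0.0], [0.902, -0.432, -0.0], [-0.0, -0.0, -1.0]]
wrist_force: [-0.1, -0.1, 0.2]
gripper_width: 0.994
grip_force: 0.0
2.4 [594.771 156.472 404.794] [[ 0.432  0.902 -0.   ]
 [ 0.902 -0.432 -0.   ]
 [-0.    -0.    -1.   ]] [11.918 24.703 96.258 -0.009 59.046 37.505]
[[115.205 261.144]
 [170.793 208.724]
 [102.099 172.39 ]
 [165.283 148.229]
 [126.839 261.255]
 [178.72  208.717]
 [114.568 172.286]
 [173.58  148.155]]
```

View pics/w1.png

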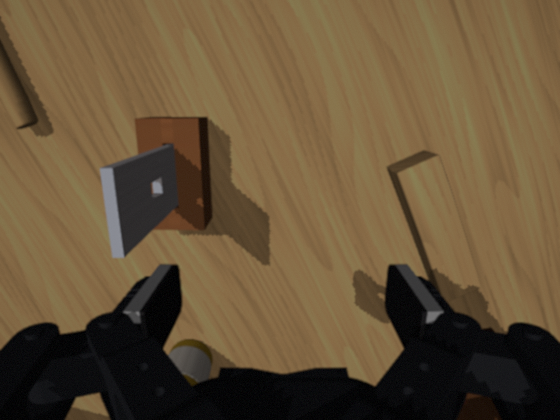

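The face seen (plate at (103–178,147–257)) is bare, so the graduated face is on the −n side. A half-turned grasp then gives a wrist angle within range at the stand. I'll turn and check from the other side.

```bash
python3 - <<'E'
from h import *
np.set_printoptions(precision=2,suppress=True)
im=cv2.imread("pics/w1.png").astype(int);c=cal("wrist")
m=(im.min(2)>130).astype(np.uint8);m[:,:90]=0;m[:,140:]=0;m[:150]=0;m[270:]=0
cs=max(cv2.findContours(m,0,2)[0],key=cv2.contourArea);r=cv2.boxPoints(cv2.minAreaRect(cs));q=onz(c,r,164)
print(r,q,q.mean(0),np.linalg.norm(q-np.roll(q,1,0),axis=1))
d=max([q[1]-q[0],q[2]-q[1]],key=np.linalg.norm);print(np.degrees(np.arctan2(d[1],d[0])))
E
python3 -m handwheel '[[[0,0,0.8,-100,50,0,85],[0,0,0.8,-100,50,0,85],[0,0,0.8,-100,50,0,85],[0,0,0.8,-100,50,0,85],[0,0,0.8,-100,50,0,85],[0,0,1.6,-198,96,0,85],[0,0,1.6,-198,96,0,85],[0,0,1.6,-198,96,0,85],[0,0,1.6,-198,96,0,85],[0,0,1.6,-198,96,0,85],[0,0,2.4,-198,96,0,85],[0,0,2.4,-198,96,0,85],[0,0,2.4,-198,96,0,85],[0,0,2.4,-198,96,0,85],[0,0,3.14,-198,96,0,85],[0,0,3.14,-198,96,0,85],[0,0,3.14,-198,96,0,85],[0,0,3.14,-198,96,0,85],[0,0,3.14,-198,96,0,85],[0,0,3.14,-198,96,0,85]]]'
python3 - <<'E'
from h import *
np.set_printoptions(precision=3,suppress=True)
c,im=snap("wrist","pics/w2.png");s=bot.observe();print(s["time"],s["ee_pos"],s["ee_rot"],s["qpos"])
E
```

```text
[[ 99.88 169.16]
 [110.7  167.65]
 [122.95 255.87]
 [112.13 257.37]] [[505.18 236.26 164.  ]
 [511.93 234.02 164.  ]
 [486.51 180.72 164.  ]
 [479.15 182.94 164.  ]] [495.69 208.48 164.  ] [59.34  7.11 59.05  7.68]
-115.49753524674361
time: 4.9
ee_pos: [397.0, 253.1, 404.9]
ee_rot: [[-0.433, -0.901, 0.0], [-0.901, 0.433, 0.0], [-0.0, -0.0, -1.0]]
wrist_force: [0.1, -1.0, 0.0]
gripper_width: 0.997
grip_force: 0.0
4.95 [396.953 253.256 404.874] [[-0.434 -0.901  0.   ]
 [-0.901  0.434  0.   ]
 [-0.    -0.    -1.   ]] [  28.85    13.157  114.179   -0.004   52.644 -125.443]
```

View pics/w2.png

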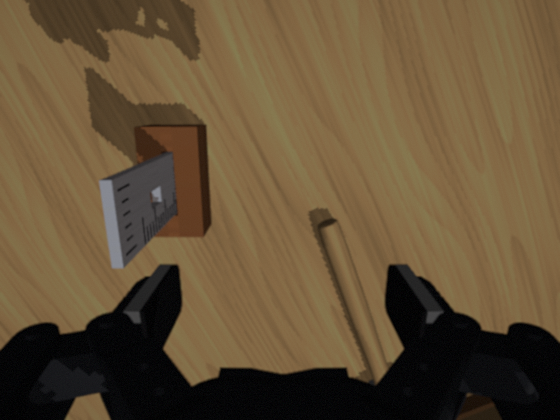

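The graduated face is confirmed on this −n side (black lines around (125,210)). I'll measure the plate's top edge in this view as well and average the two.

Run:
```python
from h import *
np.set_printoptions(precision=2,suppress=True)
im=cv2.imread("pics/w2.png").astype(int);c=cal("wrist")
m=(im.min(2)>130).astype(np.uint8);m[:,:90]=0;m[:,140:]=0;m[:150]=0;m[275:]=0
cs=max(cv2.findContours(m,0,2)[0],key=cv2.contourArea);r=cv2.boxPoints(cv2.minAreaRect(cs));q=onz(c,r,164)
print(r,q.mean(0),np.linalg.norm(q-np.roll(q,1,0),axis=1))
d=max([q[1]-q[0],q[2]-q[1]],key=np.linalg.norm);print(np.degrees(np.arctan2(d[1],d[0])))
```

```text
[[ 99.55 182.06]
 [109.82 180.66]
 [121.58 266.92]
 [111.32 268.32]] [496.97 208.7  164.  ] [59.23  6.81 58.95  7.36]
63.94356179472128
```

```bash
python3 -m handwheel '[[[0,0,0,50,-22,0,85],[0,0,0,99.5,-45,0,85],[0,0,0,99.5,-45,0,85],[0,0,0,99.5,-45,-40,85],[0,0,0,99.5,-45,-80,85],[0,0,0,99.5,-45,-98,85],[0,0,0,99.5,-45,-98,85],[0,0,0,99.5,-45,-98,85],[0,0,0,99.5,-45,-98,40],[0,0,0,99.5,-45,-98,0],[0,0,0,99.5,-45,-98,0],[0,0,0,99.5,-45,-98,0],[0,0,0,99.5,-45,-98,0],[0,0,0,99.5,-45,-98,0],[0,0,0,99.5,-45,-98,0],[0,0,0,99.5,-45,-98,0]]]' 80
```

```text
time: 6.95
ee_pos: [496.5, 208.8, 306.9]
ee_rot: [[-0.432, -0.902, 0.001], [-0.902, 0.432, 0.0], [-0.001, -0.001, -1.0]]
wrist_force: [0.9, -0.8, 4.9]
gripper_width: 0.081
grip_force: 79.1
```

Grip is good. Lift, then carry the plate out in front of the hook, turning so the graduated face points outward.

```bash
python3 -m handwheel '[[[0,0,0,0,0,20,0],[0,0,0,0,0,60,0],[0,0,0,0,0,110,0],[0,0,-0.16,0,0,133,0],[0,0,-0.33,10,-30,133,0],[0,0,-0.5,20,-60,133,0],[0,0,-0.67,28,-100,133,0],[0,0,-0.84,37,-135,133,0],[0,0,-1.01,47,-170,133,0],[0,0,-1.18,56,-205,133,0],[0,0,-1.35,66,-240,133,0],[0,0,-1.52,75,-275,133,0],[0,0,-1.69,85,-310,133,0],[0,0,-1.86,94,-345,133,0],[0,0,-2.03,104,-380,133,0],[0,0,-2.2,113,-409,133,0],[0,0,-2.37,113,-409,133,0],[0,0,-2.54,113,-409,133,0],[0,0,-2.7,113,-409,133,0],[0,0,-2.813,113,-409,133,0]]]'
python3 -m handwheel '[[[0,0,0,0,0,0,0],[0,0,0,0,0,0,0]]]'
python3 - <<'E'
from h import *
np.set_printoptions(precision=3,suppress=True)
c,im=snap("wrist","pics/w3.png");s=bot.observe();print(s["time"],s["ee_pos"],s["ee_rot"],s["qpos"],s["wrist_force"])
m=np.array([462.5,-182.2]);u=np.array([.993,-.118])
print(proj(c,[[*(m+48*u),146+k] for k in(5,20,35)]),proj(c,[[*(m+a*u+b*np.array([.118,.993])),154] for a in(-10,10) for b in(-60,60)]))
E
```

```text
time: 9.45
ee_pos: [609.1, -200.1, 439.0]
ee_rot: [[0.122, 0.992, -0.001], [0.992, -0.122, 0.001], [0.0, -0.001, -1.0]]
wrist_force: [-1.0, 0.2, -2.6]
gripper_width: 0.081
grip_force: 78.9
time: 9.7
ee_pos: [609.2, -200.2, 439.4]
ee_rot: [[0.115, 0.993, -0.001], [0.993, -0.115, 0.0], [0.0, -0.001, -1.0]]
wrist_force: [0.0, -0.2, -2.5]
gripper_width: 0.08
grip_force: 78.9
9.75 [ 609.231 -200.181  439.458] [[ 0.115  0.993 -0.001]
 [ 0.993 -0.115  0.   ]
 [ 0.    -0.001 -1.   ]] [-20.898  25.058  90.39    0.     64.583 -14.271] [ 0.645 -0.622 -2.192]
[[156.281 200.612]
 [149.18  206.039]
 [141.256 212.107]] [[ 93.387 271.854]
 [ 69.949 122.137]
 [116.897 272.278]
 [ 96.158 121.689]]
```

View pics/w3.png

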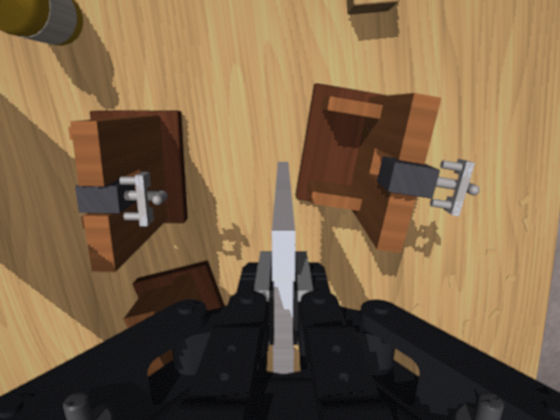

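The stand at left matches the prediction: board top corners about (71,122), (98,121), (114,270), (92,271), hook tip at about (158,199). Now I refine the board pose and estimate the tip height.

Run:
```python
from h import *
np.set_printoptions(precision=2,suppress=True)
im=cv2.imread("pics/w3.png");c=cal("wrist")
sub=im[110:285,55:130];b,g,r=[sub[:,:,i].astype(int) for i in range(3)]
print([tuple(im[y,x]) for x,y in((85,150),(100,240),(130,150),(60,150),(160,199))])
m=((r-b>45)&(g<110)&(r>95)).astype(np.uint8)
cs=max(cv2.findContours(m,0,2)[0],key=cv2.contourArea);hull=cv2.convexHull(cs)
q4=cv2.approxPolyDP(hull,6,True).reshape(-1,2)+[55,110];print(q4,m.sum())
# edges row-wise
for y in(125,140,160,180,215,235,255,265):
    k=np.where(m[y-110])[0]+55; print(y,k.min() if len(k) else None,k.max() if len(k) else None,end='; ')
cv2.imwrite("pics/crop3.png",cv2.resize(im[105:285,55:195],(560,720)[:2] if 0 else (466,600),interpolation=cv2.INTER_CUBIC))
```

```text
[(np.uint8(59), np.uint8(98), np.uint8(153)), (np.uint8(59), np.uint8(97), np.uint8(153)), (np.uint8(20), np.uint8(31), np.uint8(48)), (np.uint8(62), np.uint8(93), np.uint8(118)), (np.uint8(107), np.uint8(106), np.uint8(110))]
[[129 110]
 [129 284]
 [ 55 284]
 [ 55 143]
 [ 90 111]] 7139
125 71 96; 140 73 98; 160 55 100; 180 55 103; 215 55 107; 235 55 110; 255 55 113; 265 55 129;
```

View pics/crop3.png

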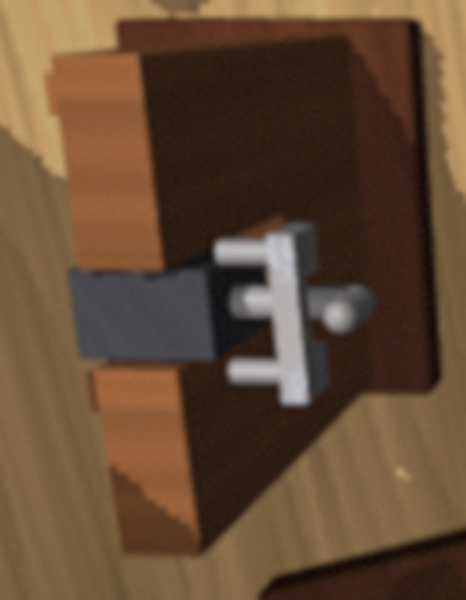

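The crop shows the board's front top edge from (141,55) to (203,552) and the tip top at (341,316). In full-image pixels that is (97.3,121.5), (115.9,270.6) and (157.3,199.8).

Run:
```python
from h import *
np.set_printoptions(precision=2,suppress=True)
c=cal("wrist");P=lambda x,y:[55+x/3.33,105+y/3.333]
q=onz(c,[P(141,55),P(203,552)],154);d=q[0]-q[1];print(q,np.linalg.norm(d))
v=d/np.linalg.norm(d);u=np.array([v[1],-v[0],0]);yaw=np.degrees(np.arctan2(u[1],u[0]));m=q.mean(0)
print("u",u,yaw,"front mid",m,"origin",m-10*u)
O=(m-10*u); tip=O+48*u;print("tip xy",tip[:2],"plate centre hung",(O+40*u)[:2])
o,dd=ray(c,[P(341,316)]);t=((tip-o)@u)/(dd@u);print("tip ray at x=-48:",o+dd*t[:,None],"lateral",((o+dd*t[:,None])-tip)@v)
print("keeper bar ends z?",[ (onz(c,[P(292,224),P(296,404)],z)-O)@np.c_[u,v] for z in(152,162,172,182)])
s=bot.observe();R=np.array(s["ee_rot"]);print("tool y yaw",np.degrees(np.arctan2(R[1,1],R[0,1])))
K=R.T@(np.array([0,0,1]));print(s["ee_pos"])
# gauge in hand: top edge seen? ends
print(proj(c,[[*(np.array(s["ee_pos"])+a*R[:,0])[:2],440-155+12] for a in(-30,30)]))
```

```text
[[ 480.51 -123.76  154.  ]
 [ 464.98 -241.41  154.  ]] 118.66814953002229
u [ 0.99 -0.13  0.  ] -7.521208724449431 front mid [ 472.74 -182.59  154.  ] origin [ 462.83 -181.28  154.  ]
tip xy [ 510.42 -187.56] plate centre hung [ 502.49 -186.51]
tip ray at x=-48: [[ 510.38 -187.82  148.9 ]] lateral [-0.26]
keeper bar ends z? [array([[ 39.65,  21.94],
       [ 36.49, -21.08]]), array([[ 43.73,  23.88],
       [ 40.69, -17.47]]), array([[ 47.81,  25.82],
       [ 44.9 , -13.86]]), array([[ 51.9 ,  27.76],
       [ 49.11, -10.25]])]
tool y yaw -6.627321225133155
[ 609.23 -200.18  439.46]
[[287.91 373.89]
 [288.75 231.11]]
```

The estimate is a tip top at about 149–152, so the hook is near the bottom of its range. I'll feel it by lowering the plate's bottom edge onto the tip, coming in from above.

```bash
python3 -m handwheel '[[[0,0,-0.01,0,0,19,0],[0,0,-0.01,-40,5,19,0],[0,0,-0.01,-97,12.4,19,0],[0,0,-0.01,-97,12.4,19,0],[0,0,-0.01,-97,12.4,14,0],[0,0,-0.01,-97,12.4,12,0],[0,0,-0.01,-97,12.4,12,0]]]'
python3 -m handwheel '[[[0,0,0,0,0,-1,0],[0,0,0,0,0,-2,0],[0,0,0,0,0,-2,0]]]'
```

```text
time: 10.62
ee_pos: [512.9, -187.9, 451.2]
ee_rot: [[0.127, 0.992, -0.001], [0.992, -0.127, 0.0], [0.0, -0.001, -1.0]]
wrist_force: [-0.5, -0.2, -2.3]
gripper_width: 0.08
grip_force: 79.6
time: 11.0
ee_pos: [512.4, -187.8, 449.6]
ee_rot: [[0.128, 0.992, -0.0], [0.992, -0.128, 0.0], [0.0, -0.0, -1.0]]
wrist_force: [0.5, -0.4, -2.2]
gripper_width: 0.078
grip_force: 79.6
```

```bash
python3 -m handwheel '[[[0,0,0,0,0,-1,0],[0,0,0,0,0,-1.5,0],[0,0,0,0,0,-1.5,0]]]'
```

```text
time: 11.38
ee_pos: [512.3, -187.8, 448.2]
ee_rot: [[0.128, 0.992, -0.0], [0.992, -0.128, 0.0], [0.0, -0.0, -1.0]]
wrist_force: [-0.2, 0.4, -2.4]
gripper_width: 0.077
grip_force: 79.6
```

```bash
for i in 1; do python3 -m handwheel '[[[0,0,0,0,0,-0.7,0],[0,0,0,0,0,-1.4,0],[0,0,0,0,0,-1.4,0]]]'; done
```

```text
time: 11.75
ee_pos: [512.3, -187.8, 446.7]
ee_rot: [[0.128, 0.992, -0.0], [0.992, -0.128, 0.0], [0.0, -0.0, -1.0]]
wrist_force: [-0.0, 0.1, -2.3]
gripper_width: 0.074
grip_force: 79.6
```

```bash
python3 -m handwheel '[[[0,0,0,0,0,-0.7,0],[0,0,0,0,0,-1.4,0],[0,0,0,0,0,-1.4,0]]]'
```

```text
time: 12.12
ee_pos: [512.3, -187.8, 445.3]
ee_rot: [[0.128, 0.992, -0.0], [0.992, -0.128, 0.0], [0.0, -0.0, -1.0]]
wrist_force: [-1.0, 0.2, -2.2]
gripper_width: 0.079
grip_force: 79.6
```

```bash
python3 -m handwheel '[[[0,0,0,0,0,-0.5,0],[0,0,0,0,0,-1,0],[0,0,0,0,0,-1,0]]]'
```

```text
time: 12.5
ee_pos: [512.3, -187.8, 444.4]
ee_rot: [[0.128, 0.992, -0.0], [0.992, -0.128, 0.0], [-0.0, -0.0, -1.0]]
wrist_force: [-0.7, -0.0, -1.1]
gripper_width: 0.079
grip_force: 79.6
```

```bash
python3 -m handwheel '[[[0,0,0,0,0,-0.5,0],[0,0,0,0,0,-0.5,0]]]'
```

```text
time: 12.75
ee_pos: [512.3, -187.9, 443.9]
ee_rot: [[0.128, 0.992, 0.0], [0.992, -0.128, -0.0], [0.0, 0.0, -1.0]]
wrist_force: [0.4, -0.5, -2.3]
gripper_width: 0.077
grip_force: 79.6
```

```bash
python3 -m handwheel '[[[0,0,0,0,0,-0.5,0],[0,0,0,0,0,-1,0],[0,0,0,0,0,-1,0]]]'
```

```text
time: 13.12
ee_pos: [512.4, -187.9, 443.3]
ee_rot: [[0.128, 0.992, 0.001], [0.992, -0.128, -0.0], [-0.0, 0.001, -1.0]]
wrist_force: [-1.7, -0.2, 5.7]
gripper_width: 0.084
grip_force: 80.9
```

```bash
python3 -m handwheel '[[[0,0,0,0,0,-0.5,0],[0,0,0,0,0,-1,0],[0,0,0,0,0,-1,0]]]'
```

```text
time: 13.5
ee_pos: [512.6, -187.9, 443.0]
ee_rot: [[0.128, 0.992, 0.002], [0.992, -0.128, -0.001], [-0.0, 0.002, -1.0]]
wrist_force: [-2.2, 0.8, 14.2]
gripper_width: 0.08
grip_force: 82.0
```

Tip contact at TCP z≈443.5, which puts the plate bottom at ~150.6 and the hook axis at ~135, in agreement with vision. Now back out, lower 94 mm and bring the slot up to the tip.

```bash
python3 -m handwheel '[[[0,0,0,0,0,5,0],[0,0,0,0,0,9,0],[0,0,0,40,-5,9,0],[0,0,0,40,-5,9,0],[0,0,0,40,-5,-40,0],[0,0,0,40,-5,-88,0],[0,0,0,40,-5,-92.4,0],[0,0,0,20,-2.5,-92.4,0],[0,0,0,8,-1,-92.4,0],[0,0,0,8,-1,-92.4,0],[0,0,0,8,-1,-92.4,0]]]'
python3 -m handwheel '[[[0,0,0,-2,0.25,0,0],[0,0,0,-4,0.5,0,0],[0,0,0,-6,0.75,0,0],[0,0,0,-6,0.75,0,0]]]'
```

```text
time: 14.88
ee_pos: [520.9, -189.0, 350.4]
ee_rot: [[0.128, 0.992, 0.001], [0.992, -0.128, -0.001], [-0.0, 0.002, -1.0]]
wrist_force: [-0.1, 0.4, -2.0]
gripper_width: 0.079
grip_force: 79.7
time: 15.38
ee_pos: [516.6, -188.5, 350.4]
ee_rot: [[0.128, 0.992, 0.006], [0.992, -0.128, -0.002], [-0.001, 0.007, -1.0]]
wrist_force: [15.8, -0.1, -6.1]
gripper_width: 0.08
grip_force: 79.3
```

Blocked, with the force pulling the plate down: the slot's lower edge is catching under the rod elbow, so the plate is a little high. Back off, go lower, retry.

```bash
python3 -m handwheel '[[[0,0,0,6,-0.75,0,0],[0,0,0,6,-0.75,-2,0],[0,0,0,6,-0.75,-2,0],[0,0,0,4,-0.5,-2,0],[0,0,0,2.5,-0.3,-2,0],[0,0,0,1.5,-0.2,-2,0],[0,0,0,1.5,-0.2,-2,0]]]'
```

```text
time: 16.25
ee_pos: [517.4, -188.5, 347.9]
ee_rot: [[0.128, 0.992, 0.005], [0.992, -0.128, -0.001], [-0.0, 0.005, -1.0]]
wrist_force: [15.6, 1.3, -9.5]
gripper_width: 0.076
grip_force: 78.7
```

I made an arithmetic slip: the slot centre needs the plate 88 mm below the tip-contact height, not 94. So entry is at TCP z≈355.5 and home at ≈341.5. Back off, rise 7, retry.

```bash
python3 -m handwheel '[[[0,0,0,5,-0.6,0,0],[0,0,0,5,-0.6,7,0],[0,0,0,5,-0.6,7,0],[0,0,0,2,-0.25,7,0],[0,0,0,0,0,7,0],[0,0,0,-2,0.25,7,0],[0,0,0,-2,0.25,7,0]]]'
```

```text
time: 17.12
ee_pos: [513.6, -188.0, 354.5]
ee_rot: [[0.128, 0.992, -0.0], [0.992, -0.128, 0.0], [0.0, -0.0, -1.0]]
wrist_force: [-0.0, 0.6, -2.8]
gripper_width: 0.083
grip_force: 80.1
```

In, with no force. Raise 1 mm and continue toward the keeper.

```bash
python3 -m handwheel '[[[0,0,0,0,0,1,0],[0,0,0,-3,0.4,1,0],[0,0,0,-5,0.6,1,0],[0,0,0,-7,0.9,1,0],[0,0,0,-7,0.9,1,0],[0,0,0,-7,0.9,1,0]]]'
```

```text
time: 17.88
ee_pos: [507.0, -187.2, 355.6]
ee_rot: [[0.128, 0.992, 0.0], [0.992, -0.128, -0.0], [-0.0, 0.0, -1.0]]
wrist_force: [2.2, 0.1, -2.8]
gripper_width: 0.082
grip_force: 80.0
```

```bash
python3 -m handwheel '[[[0,0,0,-2,0.25,0,0],[0,0,0,-3,0.4,0,0],[0,0,0,-3,0.4,0,0],[0,0,0,-3,0.4,0,0]]]'
```

```text
time: 18.38
ee_pos: [503.9, -186.8, 355.6]
ee_rot: [[0.128, 0.992, 0.0], [0.992, -0.128, -0.0], [-0.0, 0.0, -1.0]]
wrist_force: [4.1, 0.2, -3.2]
gripper_width: 0.081
grip_force: 79.9
```

Keeper force follows the stated spring, so the keeper is at ~4.2 mm. Three more mm gives ~7.

```bash
python3 -m handwheel '[[[0,0,0,-2,0.25,0,0],[0,0,0,-3,0.4,0,0],[0,0,0,-3,0.4,0,0],[0,0,0,-3,0.4,0,0]]]'
```

```text
time: 18.88
ee_pos: [500.9, -186.4, 355.6]
ee_rot: [[0.128, 0.992, 0.001], [0.992, -0.128, -0.0], [-0.0, 0.001, -1.0]]
wrist_force: [5.7, -0.1, -2.3]
gripper_width: 0.075
grip_force: 79.8
```

Keeper at ~6.7 mm. Lower behind the tip.

```bash
python3 -m handwheel '[[[0,0,0,0,0,-2,0],[0,0,0,0,0,-4,0],[0,0,0,0,0,-6,0],[0,0,0,0,0,-6,0]]]'
```

```text
time: 19.38
ee_pos: [501.1, -186.5, 349.7]
ee_rot: [[0.128, 0.992, 0.001], [0.992, -0.128, -0.0], [-0.0, 0.001, -1.0]]
wrist_force: [5.4, -0.8, -1.7]
gripper_width: 0.076
grip_force: 80.3
```

```bash
python3 -m handwheel '[[[0,0,0,0,0,-2,0],[0,0,0,0,0,-4,0],[0,0,0,0,0,-5,0],[0,0,0,0,0,-5,0]]]'
```

```text
time: 19.88
ee_pos: [501.1, -186.5, 344.8]
ee_rot: [[0.128, 0.992, 0.001], [0.992, -0.128, -0.001], [-0.0, 0.001, -1.0]]
wrist_force: [5.0, -1.4, -1.1]
gripper_width: 0.078
grip_force: 80.4
```

```bash
python3 -m handwheel '[[[0,0,0,0,0,-1,0],[0,0,0,0,0,-2,0],[0,0,0,0,0,-2,0]]]'
```

```text
time: 20.25
ee_pos: [501.1, -186.5, 342.8]
ee_rot: [[0.128, 0.992, 0.001], [0.992, -0.128, -0.001], [-0.0, 0.001, -1.0]]
wrist_force: [5.8, -0.3, -0.7]
gripper_width: 0.077
grip_force: 80.5
```

```bash
python3 -m handwheel '[[[0,0,0,0,0,-0.5,0],[0,0,0,0,0,-1,0],[0,0,0,0,0,-1,0]]]'
```

```text
time: 20.62
ee_pos: [501.2, -186.5, 342.0]
ee_rot: [[0.128, 0.992, 0.001], [0.992, -0.128, -0.001], [-0.0, 0.001, -1.0]]
wrist_force: [6.2, -0.3, 1.5]
gripper_width: 0.079
grip_force: 80.9
```

```bash
python3 -m handwheel '[[[0,0,0,0,0,-0.5,0],[0,0,0,0,0,-0.5,0]]]'
```

```text
time: 20.88
ee_pos: [501.2, -186.5, 341.8]
ee_rot: [[0.128, 0.992, 0.002], [0.992, -0.128, -0.001], [-0.001, 0.002, -1.0]]
wrist_force: [4.3, 0.5, 6.6]
gripper_width: 0.078
grip_force: 81.8
```

Firmly home (force rose at z=341.8). Ease outward until the plate meets the tip.

```bash
python3 -m handwheel '[[[0,0,0,1,-0.12,0,0],[0,0,0,2.3,-0.3,0,0],[0,0,0,2.3,-0.3,0,0]]]'
```

```text
time: 21.25
ee_pos: [502.8, -186.8, 341.6]
ee_rot: [[0.127, 0.992, -0.0], [0.992, -0.127, -0.0], [-0.0, -0.0, -1.0]]
wrist_force: [-1.7, -0.8, 10.2]
gripper_width: 0.079
grip_force: 82.3
```

```bash
python3 -m handwheel '[[[0,0,0,0.6,-0.08,0,0],[0,0,0,0.6,-0.08,0,0]]]'
```

```text
time: 21.5
ee_pos: [503.2, -186.8, 341.6]
ee_rot: [[0.127, 0.992, -0.001], [0.992, -0.127, -0.0], [-0.0, -0.001, -1.0]]
wrist_force: [-3.6, -0.4, 11.8]
gripper_width: 0.077
grip_force: 82.4
```

```bash
python3 -m handwheel '[[[0,0,0,-0.5,0.06,0,0],[0,0,0,-0.5,0.06,0,0],[0,0,0,-0.5,0.06,0,12],[0,0,0,-0.5,0.06,0,20],[0,0,0,-0.5,0.06,0,30],[0,0,0,-0.5,0.06,0,40],[0,0,0,-0.5,0.06,0,40],[0,0,0,-0.5,0.06,0,40],[0,0,0,-0.5,0.06,0,40]]]'
```

```text
time: 22.62
ee_pos: [503.2, -186.6, 341.0]
ee_rot: [[0.128, 0.992, -0.0], [0.992, -0.128, -0.0], [-0.0, -0.0, -1.0]]
wrist_force: [-0.5, -0.1, -0.1]
gripper_width: 0.469
grip_force: 0.0
```

```bash
python3 -m handwheel '[[[0,0,0,0,0,20,40],[0,0,0,0,0,50,40],[0,0,0,0,0,100,40],[0,0,0,0,0,100,40],[0,0,0,60,-8,120,40],[0,0,0,110,-14,120,40],[0,0,0,110,-14,120,40],[0,0,0,110,-14,120,40],[0,0,0,110,-14,120,40]]]'
python3 - <<'E'
from h import *
c,im=snap("wrist","pics/w4.png");b=cv2.imread("pics/w4.png")
_,sc=snap("scene","pics/s4.png");S=cv2.imread("pics/s4.png")
cv2.imwrite("pics/v4.png",np.hstack([cv2.resize(b[60:300,20:260],(400,400)),cv2.resize(S[130:230,210:310],(400,400),interpolation=cv2.INTER_CUBIC)]))
m=np.array([462.83,-181.28]);u=np.array([.992,-.127]);v=np.array([.127,.992])
q=proj(c,[[*(m+a*u+b*v),z] for z in(198.7,) for a in(36,44) for b in(-30,30)]);print(q.round(0).tolist(),((q-[20,60])*400/240).round().tolist())
E
```

```text
time: 23.75
ee_pos: [612.4, -200.5, 460.7]
ee_rot: [[0.128, 0.992, -0.001], [0.992, -0.128, 0.0], [0.0, -0.001, -1.0]]
wrist_force: [0.6, 0.1, -0.2]
gripper_width: 0.462
grip_force: 0.0
[[128.0, 251.0], [117.0, 169.0], [139.0, 251.0], [129.0, 169.0]] [[180.0, 319.0], [162.0, 182.0], [198.0, 319.0], [181.0, 182.0]]
```

View pics/v4.png

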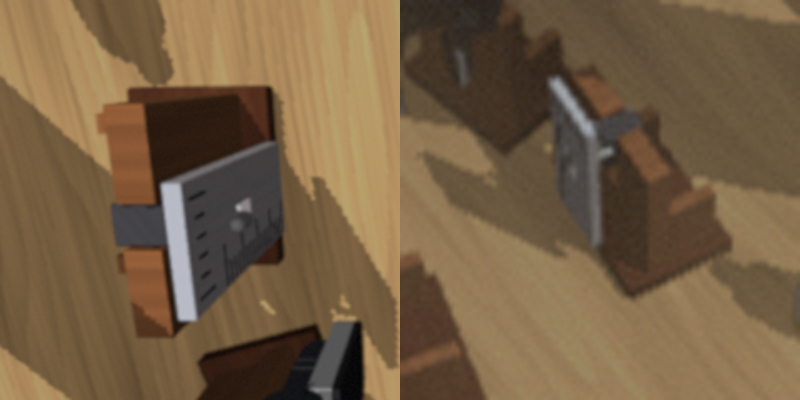

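The gauge hangs upright, graduated face outward, with the tip showing through the slot. Its top edge at (162–195,183–320) in the crop is within about 3 crop pixels of prediction. The felt travel of 101.9 mm agrees with the expected 102.

```bash
python3 -c "
from rig import bot
print(bot.close_job())"
```

```text
the job is handed in; nothing more can be done
None
```

The gauge is hanging fully home on the hook of the stand nearest the base, upright with its graduated face outward; I let go, backed the arm clear and handed in the job at about 24 s of the 64 s. The force readings stayed under about 19 N, including two pushes of about 16–18 N (slightly over the suggested 15 N) against the tip while I had the slot height wrong.

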